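# Open the slide projector's lamp house and take out the heat filter

### The job

Open the projector's lamp house: tip the lid up by its overhanging finger lip until it stands on its back edge on top of the projector, let go, then take it by that lip from above, lift it off and stand it on its back edge inside the metal parts tray. Then draw the framed glass heat filter straight up out of its holder and stand it upright in any slot of the wooden rack. Drop neither part, keep the glass upright, and leave the other things where they lie.

Things in the scene. Friction and masses are not known exactly. Their poses are not given: they have to be found in the camera images.
- projector: Brown slide projector, fixed, x -100 to +130 mm, y -150 to +150 mm, flat top deck 110 mm above the cart. Origin on the cart top; x to the robot's right, y away from the robot towards the chrome lens, z up. The lid covers its lamp house, at the near end of its left side. A row of slides at x +80 to +126 is 156 mm high. The black focus knob juts 22 mm from the left face at y +105, z 72.
- lamp_house (a point): Middle of the lamp-house opening at deck height (z 110 mm), at x -52, y -80 mm of the projector; axes as the projector. The opening is 84 (x) x 108 mm (y) and 50 mm deep; it is covered by the lid and holds the heat filter at its middle, in a two-post slotted holder that ends 6 mm below the deck.
- back_edge (a point): On the deck, 48 mm to +x of the lamp-house middle: middle of the line where the seated lid's lower back edge rests and about which it tips up; axes as the projector. Flat deck runs 33 mm on behind this line to the blower housing, a block 37 mm deep, 136 mm long (y), 45 mm higher than the deck, that stops a tipped lid falling backwards.
- lid: Loose grey-brown lid, a shallow pan upside down, 96 (x) x 120 (y) x 28 mm high, walls 6 mm, about 220 g. Origin: centre of its underside, which lies on the deck; seated, axes nearly the projector's. Tongues reach 7 mm into the opening, 2.5 mm play. Tipped past 75 degrees it goes on by itself and stands on its flat back face (28 mm deep), x axis down, underside to the robot's left.
- lid_lip (a point): Middle of the outer edge of the lid's finger lip, half way up its thickness; axes as the lid. The lip, 9 mm thick, 100 mm wide (y), juts 20 mm from the lid's left (-x) wall, flush with the underside and beyond the projector's left face with free air below: shut fingertips leaning 40 degrees hook under it. With the lid stood on its back face this point is on top, 116 mm above the deck.
- filter: Heat filter: clear glass in an aluminium frame, 52 mm wide (x), 8 mm thick (y), 70 mm tall (z), about 80 g, upright in its holder. Origin: middle of its lower edge, 60 mm above the cart at first. Play in the holder: 2 mm in x, 2 mm in y. Its axes are the projector's at first.
- filter_top (a point): Middle of the filter's upper edge; axes as the filter. In the holder it is 20 mm above the deck, hidden by the lid at first. The solid top bar is 14 mm tall.
- tray: Open aluminium parts tray fixed on the cart, 190 mm (x) x 130 mm (y), walls 4 mm thick and 28 mm high, inner floor 4 mm above the cart. Origin: centre of its underside; x away from the robot.
- rack: Wooden glass rack fixed on the cart, 64 mm (x) x 79 mm (y), 35 mm high; its x points to the robot's left. Three grooves run right through along x, 13 mm wide, floors 8 mm above the cart; the 10 mm walls between have rounded tops. Origin: centre of its underside.
- rack_slot0 (a point): Middle of the floor of the groove at y -23 mm of the rack (the farthest from the robot); axes as the rack.
- rack_slot1 (a point): Middle of the floor of the middle groove; axes as the rack.
- rack_slot2 (a point): Middle of the floor of the groove at y +23 mm of the rack (the nearest to the robot); axes as the rack.
- screwdriver: Yellow-handled screwdriver, 190 mm long, lying on the cart; to be left alone.
- barrel: Chrome lens barrel, 52 mm across, 66 mm high, standing on the cart; to be left alone.
- loupe: Small glass loupe, 38 mm across, 34 mm high, standing on the cart; to be left alone.
Not all that is in view belongs to the job. Leave any turquoise look-alike of the lid alone.

How it is judged:
On the way, in this order (a step that is already met when the one before it is completed fails the run):
1. the lid stands on its back edge on top of the projector, out of the fingers (angle between lid's own z axis and vertical between 1.3 and 1.9 rad and angle between lid's own x axis and vertical above 2.7 rad and z of lid in the frame of projector between 0.145 and 0.168 m and horizontal distance between lid and back_edge below 0.05 m and contact force between the fingers and lid below 0.1 N and linear speed of lid below 0.05 m/s), for 0.3 s.
2. the lid stands on its back edge inside the tray, out of the fingers, the filter still in its holder (angle between lid's own x axis and vertical above 2.7 rad and z of lid in the frame of tray below 0.06 m and x of lid in the frame of tray between -0.092 and 0.092 m and y of lid in the frame of tray between -0.062 and 0.062 m and contact force between the fingers and lid below 0.1 N and linear speed of lid below 0.05 m/s and z of filter in the frame of projector below 0.07 m), for 0.3 s.
At the end, for the whole second after the job is handed in: The lid stands on its back edge (within 25 degrees of upright, lip uppermost) on the floor of the tray, between its walls; the filter stands upright within 20 degrees at the bottom of any one of the rack's three grooves, within 22 mm of the groove's middle along it; both at rest (angle between lid's own x axis and vertical above 2.7 rad and z of lid in the frame of tray below 0.06 m and x of lid in the frame of tray between -0.092 and 0.092 m and y of lid in the frame of tray between -0.062 and 0.062 m and linear speed of each of lid, filter below 0.03 m/s and angle between filter's own z axis and vertical below 0.35 rad and z of filter in the frame of rack below 0.016 m and angle between the y axis of filter and the y axis of rack, either way round below 0.35 rad and x of filter in the frame of rack between -0.022 and 0.022 m and y of filter in the frame of rack between -0.032 and 0.032 m); the robot touches nothing.
It fails at once if the lid is dropped or let slam (moves faster than 0.6 m/s out of the fingers) (linear speed of lid above 0.6 m/s and contact force between the fingers and lid below 0.05 N).
It fails at once if the filter is dropped (moves faster than 0.6 m/s out of the fingers) (linear speed of filter above 0.6 m/s and contact force between the fingers and filter below 0.05 N).
It fails at once if the filter is tipped more than 40 degrees (angle between filter's own z axis and vertical above 0.7 rad).
It fails at once if the screwdriver, lens barrel or loupe is moved more than 25 mm (distance of any of screwdriver, barrel, loupe from where it was at the start of the episode above 0.025 m).
It also fails if it takes over 72 s, if anything falls off the work surface, if the arm or the gripper's body presses on something with over 40 N, if the wrist force passes 120 N, or if a joint passes its speed limit or range.

### The arm

A 6-joint arm with a two-finger parallel gripper is mounted at the origin on the work surface. World frame = base frame: x ahead of the robot, y to its left, z up, the work surface at z = 0. Lengths are in m, angles in rad, forces in N, time in s.
With the tool pointing down it reaches from about 0.375 to 0.925 m from the base axis. Payload 5.7 kg.
Tool frame: the origin (TCP) lies on the centre line of the jaws, within the pads' length; the fingertips stand 25 mm ahead of it and the grasp point (between the pads) lies 6 mm ahead of it (robot.finger_overhang is the distance from the TCP to the fingertips, in m); z points along the fingers, y is the line along which they close (so a half turn about z gives the same grasp; the last joint's range is limited). The gripper opens to 88 mm and grips with 3 to 60 N. Pads are 20 mm wide; open, the fingers measure 115 mm over their backs; the gripper's body (75 mm by 178 mm) begins 61 mm behind the grasp point.
Start: joints at [-1.256, 0.359, 1.51, -0, 1.272, -0.115], TCP at [0.25, -0.545, 0.248] pointing down, gripper open.
Joint ranges: [-2.97, 2.97], [-1.01, 2.36], [0.21, 2.38], [-0.96, 4.11], [0.2, 2.71], [-2.98, 2.98]. Speed limits (rad/s): [2.39, 2.39, 3.14, 3.14, 3.14, 3.14].

### API

Orientations are given as a unit quaternion [x, y, z, w].
In Python, from cell import robot, vision, ticket gives the robot as it stands. The module is installed in compiled form; this text tells all that it offers.
- The arm moves only by the tool move_arm, never from a script. Its argument "increments" is text: rows parted by semicolons, each of 5 numbers parted by spaces: the closure, from 0 (fully open) to 1 (shut), then the shift along the tool's x, y, z in mm, then the turn about the tool's z in degrees. A call has 1 to 10 rows; each row is the pose to reach, as a shift and turn from the pose commanded when the call began, along the tool's axes at that moment; what a row does not reach only later rows make up. A row lasts 1/12 s, in which the tool goes at most 41.7 mm and 7.16 degrees, less where a joint would pass 70% of its speed; a pose out of reach is approached as far as the arm can. A call with a gripper value outside its range is refused whole. The fingers move at their own pace and stop on an object; "squeeze" is the grip in N (left out, the last holds). Time passes only in rows, so rows that repeat a pose let the fingers close. It gives the time, the measured TCP pose, the force and the opening at its end, in the units of the state.
- robot.read_state(): the state, without advancing time (a new reading comes with each control period).
- vision.snapshot(name): name is "side" or "top" or "wrist"; returns (picture, depth): 480x640x3 uint8, red, green, blue; 480x640 float32, m along the optical axis (not along the pixel's ray), 0 where there is no reading.
- vision.get_calibration(name): a dict with "K" (3x3 intrinsics, pixels), "k1" (the pictures are not rectified: a ray, as slopes to the right and down, at radius r is drawn at 1 + k1 r^2 times it, then the intrinsics apply), "R" (3x3) and "t" (3): a world point X has camera coordinates R X + t; the wrist camera has in their place "T_tool_cam" (4x4, takes a point from camera to tool coordinates, whose origin is the TCP and whose axes are the flange's). Camera axes: x right, y down, z forward; pixel columns grow to the right and rows downward; lengths in m; the calibration is good to about 2 mm. A picture is of the moment at which its call begins: read the wrist's pose just before it. get_calibration takes no time and is no camera call.
- ticket.close_job(): hands the job in, once; it reports no verdict.
The state is a dict: "time_s": time; "joints": joint angles; "dq": joint speeds; "effort": joint torques, N m; "tcp_pos": TCP position; "ee_rot": TCP orientation; "wrist_force": force on the tool from outside, world axes, zero at the start; "ft_torque": the same for the moment, N m; "opening": finger opening in m.
Only numpy, scipy, OpenCV 4.12 (cv2) and the standard library are available. Lean on these libraries where they do the work, as an engineer would, in place of code of your own. Each camera call takes 0.05 s, during which the arm holds its last target. There are 200 camera calls.

## Working session

There is one attempt and no reset: what is moved stays moved. The work goes in short steps, Python scripts to look and compute and a tool call to move; the robot and the scene stay as the last step left them, time stands still between calls to the robot, and variables do not carry over. Pictures are saved under pics/ and viewed, on a budget of 10 in all, crops included, one or two more only if the job needs it, and the job is handed in when it is done.

Besides the shell and the picture viewer there is one more tool, called as a command line: name --argument value ..., lists and objects as JSON in quotes. move_arm: Moves the arm, as the interface text tells. Its arguments: {"type":"object","properties":{"increments":{"type":"string"},"squeeze":{"type":"number"}},"required":["increments"]}

```bash
mkdir -p pics; ls; cat > h.py <<'E'
import numpy as np, cv2
from cell import robot, vision, ticket
from scipy.spatial.transform import Rotation as Rn
def cal(n,st=None):
    c=vision.get_calibration(n); K=np.array(c["K"]);k1=c["k1"]
    if "R" in c: R=np.array(c["R"]);t=np.array(c["t"])
    else:
        st=st or robot.read_state(); T=np.eye(4);T[:3,:3]=Rn.from_quat(st["ee_rot"]).as_matrix();T[:3,3]=st["tcp_pos"]
        M=np.linalg.inv(T@np.array(c["T_tool_cam"])); R=M[:3,:3];t=M[:3,3]
    return K,k1,R,t
def pts(n,depth,st=None):
    K,k1,R,t=cal(n,st); v,u=np.mgrid[0:480,0:640].astype(float)
    x,y=und(K,k1,u,v); P=np.stack([x*depth,y*depth,depth],-1)
    W=(P-t)@R; W[depth<=0]=np.nan; return W
def und(K,k1,u,v):
    xd=(u-K[0,2])/K[0,0]; yd=(v-K[1,2])/K[1,1]; x,y=xd,yd
    for _ in range(8):
        s=1+k1*(x*x+y*y); x,y=xd/s,yd/s
    return x,y
def ray(n,u,v,z,c=None):
    K,k1,R,t=c or cal(n); x,y=und(K,k1,float(u),float(v)); o=-R.T@t; d=R.T@np.array([x,y,1.]); return o+d*(z-o[2])/d[2]
def proj(n,X,c=None):
    K,k1,R,t=c or cal(n); p=np.asarray(X)@R.T+t; x=p[...,0]/p[...,2];y=p[...,1]/p[...,2]; s=1+k1*(x*x+y*y)
    return np.stack([K[0,0]*x*s+K[0,2],K[1,1]*y*s+K[1,2]],-1)
def snap(n,save=None):
    st=robot.read_state(); im,d=vision.snapshot(n)
    if save: cv2.imwrite(f"pics/{save}.png",im[...,::-1])
    return im,d,st
E
python3 - <<'E'
from h import *
for n in("top","side"):
    im,d,st=snap(n,n+"0"); np.savez(f"/tmp/{n}0.npz",im=im,d=d)
    K,k1,R,t=cal(n); print(n,-R.T@t,R[2],K[0,0],k1)
print(vision.get_calibration("wrist")["T_tool_cam"]); print(st)
E
```

```text
pics
top [ 0.42881659 -0.03911971  1.63264539] [ 0.06919483  0.01921835 -0.99741803] 606.9704145293432 -0.159636019865446
side [0.31566337 0.6584651  0.57184379] [ 0.24772765 -0.80413525 -0.54036794] 435.5470611515617 -0.04004878211777852
[[-1.28832980e-03 -9.66385479e-01 -2.57094236e-01  7.12040190e-02]
 [ 9.99998296e-01 -9.05059872e-04 -1.60910214e-03 -9.84493535e-05]
 [ 1.32232727e-03 -2.57095871e-01  9.66384998e-01 -1.36179531e-01]
 [ 0.00000000e+00  0.00000000e+00  0.00000000e+00  1.00000000e+00]]
{'time_s': 0.05, 'joints': array([-1.25609465e+00,  3.59498187e-01,  1.51141066e+00, -8.15496862e-06,
        1.27251928e+00, -1.15111373e-01]), 'dq': array([-9.29779093e-05, -7.49406154e-04, -4.57415992e-04, -1.13031619e-03,
       -4.61761169e-04, -2.60180345e-04]), 'effort': array([ 8.53044403e-04, -5.16806066e+01, -2.71679717e+01,  6.76963083e-02,
        2.74412736e-02, -1.92970094e-05]), 'tcp_pos': array([ 0.2498044 , -0.54481777,  0.24682191]), 'ee_rot': array([ 9.76995665e-01,  2.13257188e-01, -9.53106019e-05, -9.12781596e-04]), 'wrist_force': array([ 0.85357425, -0.25034673, -1.03811859]), 'ft_torque': array([0.00896442, 0.0108458 , 0.01056156]), 'opening': 0.08809773050522159}
```

View pics/top0.png

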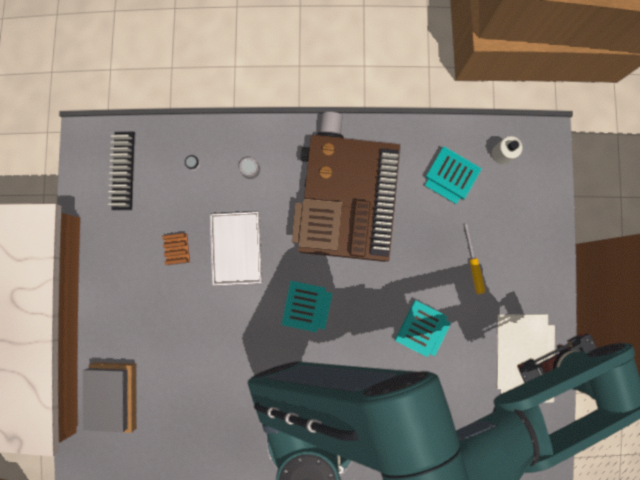

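View pics/side0.png

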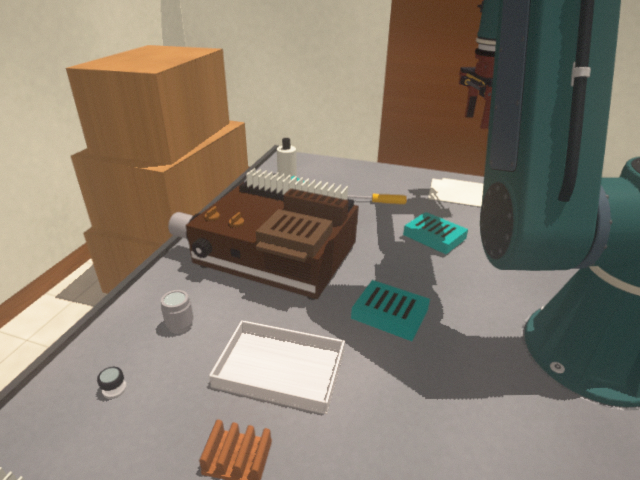

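The top view shows the projector (300–400, 135–260) with the lid at about (322,222), its lip on the left at about (298,220). The tray is at (236,248), the rack at (176,248), and three turquoise decoys lie on the cart. The side view confirms this: lid (293,230), tray (280,362), rack (236,450).

```bash
python3 - <<'E'
from h import *
def rect(P,name):
    r=cv2.minAreaRect((P[:,:2]*1000).astype(np.float32)); print(name,len(P),np.round(r[0],1),np.round(r[1],1),round(r[2],2),"z",np.round(np.percentile(P[:,2]*1000,[5,50,95]),1))
for n in("top","side"):
    f=np.load(f"/tmp/{n}0.npz"); im,d=f["im"],f["d"]; W=pts(n,d); z=W[...,2]
    hsv=cv2.cvtColor(im,cv2.COLOR_RGB2HSV); H,S,V=[hsv[...,i].astype(int) for i in range(3)]
    brown=(H<20)&(S>60)&(W[...,0]>.35)&(W[...,0]<1)&(abs(W[...,1])<.6)
    def big(m,lo=0):
        k,l,s,c=cv2.connectedComponentsWithStats(m.astype(np.uint8)); i=1+np.argmax(s[1:,4]); return l==i
    print(n)
    pr=brown&(W[...,1]<.2)&(W[...,1]>-.2)
    for nm,m in (("deck",pr&(abs(z-.11)<.006)),("lidtop",pr&(abs(z-.138)<.006)&(W[...,0]<.72)),):
        b=big(m); rect(W[b],nm); v,u=np.nonzero(b); print(u.min(),u.max(),v.min(),v.max(), np.median(hsv[b],0))
    rk=brown&(W[...,1]>.25)&(z>.005)&(z<.05); b=big(rk); rect(W[b],"rack")
    rk=brown&(W[...,1]>.25)&(z>.025)&(z<.05);rect(W[rk],"racktop")
    tr=(S<40)&(V>150)&(W[...,1]>.05)&(W[...,1]<.35)&(W[...,0]>.4)&(W[...,0]<.8)&(z<.05); b=big(tr); rect(W[b],"tray"); 
    rect(W[b&(z>.018)],"traytop")
    np.savez(f"/tmp/{n}c.npz",W=W)
# deck/lid corner projection
f=np.load("/tmp/top0.npz");im=f["im"]
c=np.hstack([im[120:270,280:410],im[120:270,160:290]]);cv2.imwrite("pics/crop1.png",cv2.resize(c,None,fx=3,fy=3,interpolation=2)[...,::-1])
E
```

```text
top
deck 5030 [642.3 -94.4] [230.3 303.3] 84.21 z [105.8 110.8 115.1]
298 390 135 260 [ 11. 123.  96.]
lidtop 1736 [568.8 -20.6] [ 96.1 120.9] 84.7 z [134.1 138.9 143.2]
299 341 199 249 [ 13.  95. 121.]
rack 683 [513.2 369.9] [82.7 66.2] 7.51 z [ 6.2 26.7 39.6]
racktop 351 [511.7 370.2] [80.  60.8] 7.34 z [27.6 34.9 40.6]
tray 3577 [514.7 211. ] [197.9 139.8] 3.21 z [-1.4  5.4 28.2]
traytop 436 [513.8 206.7] [191.7 130.5] 2.8 z [19.8 27.4 34.5]
side
deck 2813 [712.2 -88.9] [205.7 189.1] 83.81 z [108.5 111.2 112.9]
186 283 185 245 [ 11. 146.  98.]
lidtop 1794 [570.6 -21.9] [ 99.1 121.7] 84.6 z [134.7 139.  140.5]
256 332 209 248 [ 13. 117. 118.]
rack 3109 [513.4 370.1] [80.3 65.2] 8.14 z [ 7.1 24.5 35.4]
racktop 1531 [513.3 369.4] [80.2 61. ] 7.5 z [26.8 33.5 35.9]
tray 27012 [600. 200.] [300. 400.] 90.0 z [-1.3  0.9 21.2]
traytop 1683 [563.3 208.6] [286.8 133.1] 3.08 z [18.9 25.9 29. ]
```

View pics/crop1.png

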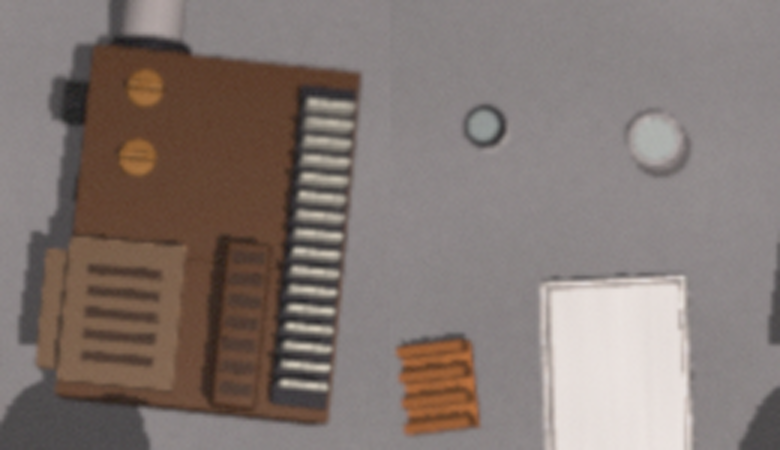

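The projector's yaw is -5.4°, and the lid centre is at about (570,-21) mm. The tray is at (514,208) with yaw +3°, and the rack at (513,370) with yaw about 7.5°. I can't tilt the tool, so I'll tip the lid with vertical fingers: press on the lip edge, with the tongues as a stop, and follow the arc.

move_arm --increments "0.43 300 -229 0 -60;0.43 300 -229 0 -60;0.43 300 -229 0 -60;0.43 300 -229 0 -60;0.43 300 -229 0 -60;0.43 300 -229 0 -60;0.43 300 -229 0 -60;0.43 300 -229 0 -60;0.43 300 -229 0 -60;0.43 300 -229 0 -60" --squeeze 20

```text
time_s: 0.93
tcp_pos: [0.429, -0.2062, 0.2474]
ee_rot: [0.737, 0.676, 0.001, -0.001]
wrist_force: [-0.9, 0.6, -0.1]
opening: 0.0504
```

```bash
cat > go.py <<'E'
import sys
from h import *
# usage: go.py x y z(mm, TCP) yawdeg(of tool y)
def inc(x,y,z,yaw):
    s=robot.read_state(); R=Rn.from_quat(s["ee_rot"]).as_matrix(); d=np.array([x,y,z])-np.array(s["tcp_pos"])*1000
    cur=np.degrees(np.arctan2(R[1,1],R[0,1])); t=-((yaw-cur+180)%360-180)
    print("shift",np.round(R.T@d,1),"turn",round(t,2),"tilt",np.round(R[2],3),"t",s["time_s"],"tcp",np.round(np.array(s["tcp_pos"])*1000,1),"j",np.round(s["joints"],2),"F",np.round(s["wrist_force"],1),"op",s["opening"])
if len(sys.argv)>4: inc(*map(float,sys.argv[1:5]))
E
python3 go.py 578.5 75 248 -5.4
```

```text
shift [293.1 124.7   0.5] turn 0.44 tilt [ 0.004  0.    -1.   ] t 0.9333 tcp [ 429.  -206.2  247.4] j [-0.6   0.18  1.77  0.    1.2  -0.51] F [-0.9  0.6 -0.1] op 0.05035544389501413
```

move_arm --increments "0.43 293 125 0 0.4;0.43 293 125 0 0.4;0.43 293 125 0 0.4;0.43 293 125 0 0.4;0.43 293 125 0 0.4;0.43 293 125 0 0.4;0.43 293 125 0 0.4;0.43 293 125 0 0.4;0.43 293 125 0 0.4"

```text
time_s: 1.68
tcp_pos: [0.5814, 0.0719, 0.2473]
ee_rot: [0.741, 0.672, 0.001, -0.0]
wrist_force: [0.4, -0.6, 0.0]
opening: 0.0499
```

```bash
python3 - <<'E'
from h import *
im,d,st=snap("wrist","w1"); W=pts("wrist",d,st); np.savez("/tmp/w1.npz",im=im,W=W)
hsv=cv2.cvtColor(im,cv2.COLOR_RGB2HSV); H,S,V=[hsv[...,i].astype(int) for i in range(3)]
br=(H<22)&(S>60)
for lo,hi,nm in ((.113,.125,"lip"),(.134,.144,"lidtop")):
    m=br&(W[...,2]>lo)&(W[...,2]<hi)&(W[...,0]<.66); 
    k,l,s,c=cv2.connectedComponentsWithStats(m.astype(np.uint8)); b=l==1+np.argmax(s[1:,4]); P=W[b]
    r=cv2.minAreaRect((P[:,:2]*1000).astype(np.float32)); print(nm,len(P),r,np.median(P[:,2]),cv2.boundingRect(b.astype(np.uint8)))
E
python3 go.py 578.5 75 132 -5.4
```

```text
lip 4174 ((578.0184936523438, 36.42296600341797), (21.44539451599121, 94.2298583984375), 84.75801849365234) 0.11808837426844844 (248, 270, 139, 37)
lidtop 6169 ((567.86181640625, -53.22306442260742), (32.630332946777344, 120.22919464111328), 84.61565399169922) 0.1370397571856868 (229, 401, 174, 37)
shift [  5.2  -1.9 115.1] turn -0.2 tilt [ 0. -0. -1.] t 1.7333 tcp [580.   69.6 247.1] j [0.   0.34 1.55 0.   1.26 0.1 ] F [ 0.4 -0.6 -0. ] op 0.04995103704404699
```

View pics/w1.png

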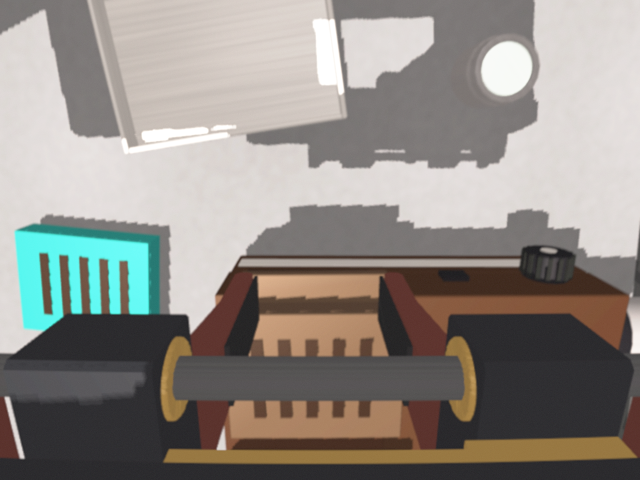

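The wrist view shows the lip (248–387, 270–307) between the fingers and the knob at (547,262). Measured lip edge: y ≈ 47 mm, matching the estimate. I'll go down beside it, then close in.

move_arm --increments "0.43 5 -2 40 0;0.43 5 -2 80 0;0.43 5 -2 114 0;0.43 5 -2 114 0;0.43 -4 -2 114 0;0.43 -10 -2 114 0;0.43 -10 -2 114 0"

```text
time_s: 2.32
tcp_pos: [0.5776, 0.0561, 0.136]
ee_rot: [0.742, 0.67, 0.001, 0.001]
wrist_force: [0.6, 0.2, 0.8]
opening: 0.0501
```

```bash
python3 go.py 578.5 57 133 -5.4
```

```text
shift [1.  0.8 3. ] turn -0.47 tilt [ 0.     0.003 -1.   ] t 2.3167 tcp [577.6  56.1 136. ] j [-0.02  0.45  1.68 -0.    1.01  0.08] F [0.6 0.2 0.8] op 0.05013412135036357
```

move_arm --increments "0.43 0 0 3 0;0.43 0 0 3 0;0.43 -1 0 3 0;0.43 -1 0 3 0;0.43 -1 0 3 0"

```text
time_s: 2.73
tcp_pos: [0.5763, 0.0571, 0.1311]
ee_rot: [0.742, 0.671, 0.0, 0.0]
wrist_force: [-0.4, -0.2, -0.3]
opening: 0.0498
```

```bash
python3 go.py 578.5 57 133 -5.4
```

```text
shift [ 0.1  2.2 -1.9] turn -0.36 tilt [ 0.     0.001 -1.   ] t 2.7333 tcp [576.3  57.1 131.1] j [-0.02  0.46  1.68  0.    1.    0.08] F [-0.4 -0.2 -0.3] op 0.049831305222984214
```

move_arm --increments "0.43 -1 0 0 -0.4;0.43 -2 0 0 -0.4;0.43 -2 0 0 -0.4;0.43 -3 0 0 -0.4;0.43 -3 0 0 -0.4;0.43 -3 0 0 -0.4"

```text
time_s: 3.23
tcp_pos: [0.5758, 0.0556, 0.1308]
ee_rot: [0.74, 0.673, 0.001, -0.001]
wrist_force: [0.3, 8.3, 2.0]
opening: 0.0501
```

```bash
python3 go.py 578.5 57 133 -5.4
```

```text
shift [ 1.6  2.5 -2.2] turn -0.03 tilt [ 0.003 -0.    -1.   ] t 3.2333 tcp [575.8  55.6 130.8] j [-0.02  0.46  1.68  0.    1.    0.07] F [0.3 8.3 2. ] op 0.050105984665779264
```

move_arm --increments "0.43 -1 0 0 0;0.43 -1 0 -1 0;0.43 -1 0 -2 0;0.43 -1 0 -3 0;0.43 -1.2 0 -4.5 0;0.43 -1.2 0 -6 0;0.43 -1.2 0 -6 0"

```text
time_s: 3.82
tcp_pos: [0.5756, 0.0551, 0.1366]
ee_rot: [0.74, 0.673, 0.001, -0.001]
wrist_force: [-0.4, 9.3, -0.4]
opening: 0.0502
```

```bash
cat > lip.py <<'E'
from h import *
# lid pose check from side camera: highest lid points vs. height
im,d,st=snap("side"); W=pts("side",d); 
hsv=cv2.cvtColor(im,cv2.COLOR_RGB2HSV); H,S=hsv[...,0].astype(int),hsv[...,1]
xp=np.array([-.094,-.9956]);yp=np.array([.9956,-.094]);be=np.array([569.7,-21])+48*xp
Q=W[...,:2]*1000-be; X=Q@xp; Y=Q@yp; Z=W[...,2]*1000-110
m=(H<22)&(S>60)&(abs(Y)<58)&(X<30)&(X>-125)&(Z>1)
m2=m&(abs(Y-45)<9)   # away from fingers, far end
for mm,n in((m2,"far end"),(m&(abs(Y+45)<9),"near end")):
    if mm.sum()==0: continue
    x,z=X[mm],Z[mm]; i=np.argsort(x)[:5]; j=np.argsort(-z)[:5]
    print(n,mm.sum(),"leftmost",np.round(np.median(x[i]),1),np.round(np.median(z[i]),1),"highest",np.round(np.median(x[j]),1),np.round(np.median(z[j]),1))
E
python3 lip.py; python3 go.py 578.5 57 133 -5.4
```

```text
far end 109 leftmost -111.6 11.5 highest -105.4 118.3
near end 507 leftmost -124.9 151.6 highest -116.5 178.4
shift [2.1 2.7 3.6] turn -0.04 tilt [ 0.004 -0.    -1.   ] t 3.8667 tcp [575.6  55.1 136.6] j [-0.03  0.45  1.68  0.    1.01  0.07] F [0.5 9.8 0.3] op 0.05021310571758313
```

```bash
cat > lip.py <<'E'
from h import *
# lid tilt from the lit lid-coloured points (side camera)
im,d,st=snap("side"); W=pts("side",d); cv2.imwrite("/tmp/side.png",im[...,::-1])
hsv=cv2.cvtColor(im,cv2.COLOR_RGB2HSV); H,S,V=[hsv[...,i].astype(int) for i in range(3)]
xp=np.array([-.094,-.9956]);yp=np.array([.9956,-.094]);be=np.array([569.7,-21])+48*xp
Q=W[...,:2]*1000-be; X=Q@xp; Y=Q@yp; Z=W[...,2]*1000-110
m=(H<22)&(S>60)&(S<135)&(V>90)&(abs(Y)<62)&(X<20)&(X>-135)&(Z>-1)
for a,b in((-58,-48),(-8,8),(48,58)):
    q=m&(Y>a)&(Y<b); x,z=X[q],Z[q]
    print((a,b),q.sum(),[(c,int(np.median(z[(x>c)&(x<c+10)])) if ((x>c)&(x<c+10)).sum()>4 else None) for c in range(-120,20,10)])
E
python3 lip.py
```

```text
(-58, -48) 122 [(-120, None), (-110, None), (-100, 32), (-90, 33), (-80, 32), (-70, 32), (-60, 31), (-50, 31), (-40, 31), (-30, 30), (-20, 29), (-10, 29), (0, None), (10, None)]
(-8, 8) 61 [(-120, 15), (-110, 15), (-100, 15), (-90, 33), (-80, None), (-70, None), (-60, None), (-50, None), (-40, None), (-30, None), (-20, None), (-10, None), (0, None), (10, None)]
(48, 58) 25 [(-120, None), (-110, None), (-100, None), (-90, None), (-80, None), (-70, None), (-60, None), (-50, None), (-40, 30), (-30, 30), (-20, None), (-10, None), (0, None), (10, None)]
```

The lip top rose 6 mm with the finger, so friction tipping works. I'll follow the arc.

move_arm --increments "0.43 -0.5 0 -3 0;0.43 -0.6 0 -6 0;0.43 -1.2 0 -10 0;0.43 -1.8 0 -14 0;0.43 -3 0 -20 0;0.43 -4.6 0 -26 0;0.43 -5.8 0 -30 0;0.43 -7 0 -33.6 0;0.43 -7 0 -33.6 0"

```text
time_s: 4.67
tcp_pos: [0.5751, 0.0472, 0.171]
ee_rot: [0.74, 0.673, 0.001, -0.001]
wrist_force: [0.3, 7.1, 2.3]
opening: 0.0502
```

```bash
python3 lip.py; python3 go.py 578.5 57 133 -5.4
```

```text
(-58, -48) 68 [(-120, None), (-110, None), (-100, None), (-90, 0), (-80, 59), (-70, 56), (-60, 52), (-50, 48), (-40, 45), (-30, 41), (-20, 38), (-10, 34), (0, None), (10, None)]
(-8, 8) 47 [(-120, None), (-110, 49), (-100, 46), (-90, 44), (-80, 59), (-70, None), (-60, None), (-50, None), (-40, None), (-30, None), (-20, None), (-10, None), (0, 30), (10, None)]
(48, 58) 27 [(-120, None), (-110, None), (-100, None), (-90, None), (-80, None), (-70, None), (-60, None), (-50, None), (-40, 45), (-30, 42), (-20, None), (-10, None), (0, None), (10, None)]
shift [ 9.8  2.5 37.7] turn -0.0 tilt [ 0.003  0.    -1.   ] t 4.7167 tcp [575.   47.3 170.7] j [-0.04  0.41  1.65  0.    1.09  0.05] F [-0.1  7.6  2.2] op 0.050008822341809006
```

move_arm --increments "0.43 -2 0 -5 0;0.43 -3.9 0 -9.3 0;0.43 -6.2 0 -14 0;0.43 -8.5 0 -18.3 0;0.43 -11 0 -22.6 0;0.43 -14 0 -27 0;0.43 -17 0 -31 0;0.43 -20 0 -35 0;0.43 -23.5 0 -38.7 0;0.43 -23.5 0 -38.7 0"

```text
time_s: 5.55
tcp_pos: [0.573, 0.0214, 0.2097]
ee_rot: [0.74, 0.673, -0.0, 0.001]
wrist_force: [-0.4, 1.1, 0.6]
opening: 0.0502
```

```bash
python3 lip.py; python3 go.py 578.5 57 133 -5.4
```

```text
(-58, -48) 92 [(-120, 165), (-110, None), (-100, 1), (-90, None), (-80, None), (-70, 69), (-60, 76), (-50, 83), (-40, None), (-30, None), (-20, None), (-10, None), (0, None), (10, None)]
(-8, 8) 54 [(-120, None), (-110, None), (-100, None), (-90, None), (-80, 84), (-70, None), (-60, 78), (-50, 82), (-40, None), (-30, None), (-20, None), (-10, None), (0, None), (10, None)]
(48, 58) 3 [(-120, None), (-110, None), (-100, None), (-90, None), (-80, None), (-70, None), (-60, None), (-50, None), (-40, None), (-30, None), (-20, None), (-10, None), (0, None), (10, None)]
shift [35.6  2.2 76.3] turn -0.01 tilt [-0.  0. -1.] t 5.6 tcp [572.9  21.8 209.3] j [-0.08  0.36  1.62 -0.    1.17  0.01] F [ 0.3  1.5 -0.2] op 0.049753230471203995
```

move_arm --increments "0.43 -5 0 -5 0;0.43 -10.5 0 -9.5 0;0.43 -14.5 0 -12.5 0;0.43 -19 0 -15.5 0;0.43 -23 0 -18 0;0.43 -27.5 0 -20.5 0;0.43 -32 0 -23 0;0.43 -36.5 0 -25 0;0.43 -36.5 0 -25 0"

```text
time_s: 6.35
tcp_pos: [0.5696, -0.015, 0.2344]
ee_rot: [0.74, 0.673, -0.0, 0.0]
wrist_force: [0.7, -0.3, -0.8]
opening: 0.0501
```

```bash
python3 lip.py; python3 go.py 578.5 57 133 -5.4
```

```text
(-58, -48) 89 [(-120, None), (-110, None), (-100, 1), (-90, 194), (-80, None), (-70, None), (-60, None), (-50, None), (-40, 89), (-30, 91), (-20, 97), (-10, None), (0, None), (10, None)]
(-8, 8) 38 [(-120, None), (-110, None), (-100, None), (-90, None), (-80, None), (-70, None), (-60, None), (-50, 107), (-40, 108), (-30, None), (-20, None), (-10, 98), (0, None), (10, None)]
(48, 58) 8 [(-120, None), (-110, None), (-100, None), (-90, None), (-80, None), (-70, None), (-60, None), (-50, None), (-40, 90), (-30, None), (-20, None), (-10, None), (0, None), (10, None)]
shift [ 72.    2.2 101.1] turn -0.01 tilt [-0.  0. -1.] t 6.4 tcp [569.5 -14.5 234.1] j [-0.15  0.33  1.59 -0.    1.22 -0.05] F [0.5 0.3 0.2] op 0.05006929275307786
```

View /tmp/side.png

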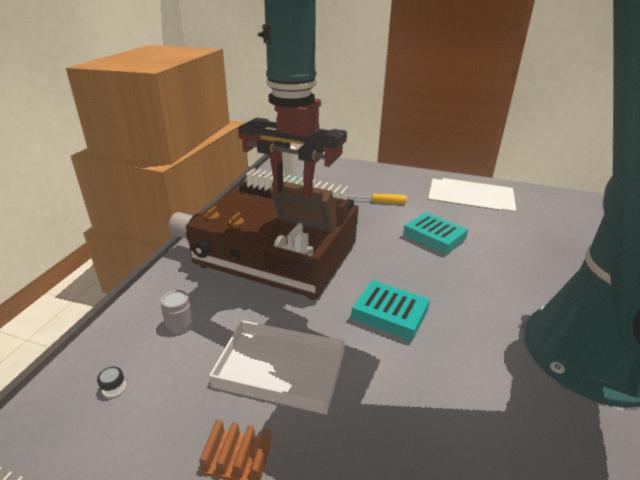

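The side view shows the lid propped at about 65° (305,205) against the fingers, with the filter and holder visible at (295,238).

move_arm --increments "0.43 -4 0 -2 0;0.43 -8 0 -3 0;0.43 -11 0 -4 0;0.43 -14 0 -5 0;0.43 -17 0 -6 0;0.43 -20 0 -6.5 0;0.43 -22.5 0 -7 0;0.43 -25 0 -7.5 0;0.43 -25 0 -7.5 0"

```text
time_s: 7.15
tcp_pos: [0.5671, -0.0392, 0.2415]
ee_rot: [0.74, 0.673, -0.0, 0.0]
wrist_force: [0.2, 0.3, -0.3]
opening: 0.0498
```

```bash
python3 lip.py; python3 go.py 578.5 57 133 -5.4
```

```text
(-58, -48) 62 [(-120, None), (-110, None), (-100, None), (-90, None), (-80, None), (-70, None), (-60, 204), (-50, None), (-40, 183), (-30, None), (-20, None), (-10, None), (0, 97), (10, 97)]
(-8, 8) 27 [(-120, None), (-110, None), (-100, None), (-90, None), (-80, None), (-70, None), (-60, None), (-50, 213), (-40, None), (-30, None), (-20, None), (-10, None), (0, 116), (10, None)]
(48, 58) 3 [(-120, None), (-110, None), (-100, None), (-90, None), (-80, None), (-70, None), (-60, None), (-50, None), (-40, None), (-30, None), (-20, None), (-10, None), (0, None), (10, None)]
shift [ 96.6   2.4 108.5] turn 0.01 tilt [ 0.  0. -1.] t 7.2 tcp [567.1 -39.  241.5] j [-0.19  0.32  1.59  0.    1.23 -0.1 ] F [-1.1  0.1 -0.7] op 0.05002498952314016
```

move_arm --increments "0.43 10 0 0 0;0.43 25 0 0 0;0.43 25 0 -40 0;0.43 25 0 -80 0;0.43 25 0 -80 0;0.43 25 0 -80 0"

```text
time_s: 7.7
tcp_pos: [0.5711, -0.0131, 0.3242]
ee_rot: [0.739, 0.673, 0.002, 0.002]
wrist_force: [-0.5, 0.4, -1.1]
opening: 0.05
```

```bash
cat > lip2.py <<'E'
from h import *
xp=np.array([-.094,-.9956]);yp=np.array([.9956,-.094]);be=np.array([569.7,-21])+48*xp
def rep(P,nm):
    r=cv2.minAreaRect((P[:,:2]*1000).astype(np.float32)); q=np.array(r[0])-be
    print(nm,len(P),np.round(r[0],1),np.round(r[1],1),round(r[2],2),"proj",np.round([q@xp,q@yp],1),"z",np.round(np.percentile(P[:,2],[5,50,95])*1000,1))
for n in("wrist","side","top"):
    im,d,st=snap(n,"x_"+n); W=pts(n,d,st); Q=W[...,:2]*1000-be; X=Q@xp;Y=Q@yp
    hsv=cv2.cvtColor(im,cv2.COLOR_RGB2HSV); H,S,V=[hsv[...,i].astype(int) for i in range(3)]
    m=(H<25)&(S>50)&(W[...,2]>.22)&(W[...,2]<.234)&(abs(X)<45)&(abs(Y)<70)
    if m.sum()<10: print(n,m.sum()); continue
    k,l,s,c=cv2.connectedComponentsWithStats(m.astype(np.uint8)); b=l==1+np.argmax(s[1:,4]); rep(W[b],n)
E
python3 lip2.py;python3 go.py 568 -70 243 84.6
```

```text
wrist 2035 [566.5 -76.4] [ 9.8 85.8] 83.79 proj [7.4 2. ] z [221.1 224.8 226. ]
side 247 [564.5 -77.4] [11.7 99.2] 84.09 proj [8.6 0.2] z [220.6 225.3 227.7]
top 6 [531.2 -75.5] [11.4  0.1] 0.62 proj [  9.9 -33.2] z [224.2 227.  228.7]
shift [-56.5   5.   77.1] turn -89.96 tilt [ 0.    -0.002 -1.   ] t 7.85 tcp [568.5 -13.3 320.1] j [-0.14  0.26  1.48  0.    1.41 -0.05] F [ 0.8 -0.6 -0.3] op 0.05015484652408156
```

View pics/x_wrist.png

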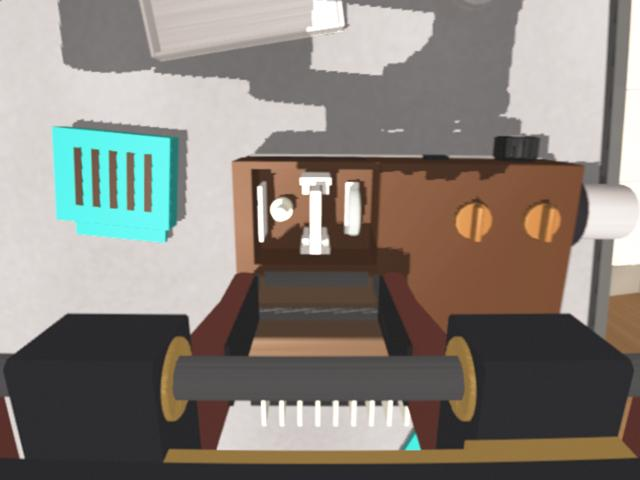

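The lid stands on the deck (lip centre at about (565.5,-77), top z about 225) and the filter is visible at (315,215) with a bulb at (282,210) beside it. Next I'll turn 90° over the lip.

move_arm --increments "0.43 -10 2 0 -89.5;0.43 -20 3 0 -89.5;0.43 -40 3 0 -89.5;0.43 -63 3 0 -89.5;0.43 -63 3 0 -89.5;0.43 -63 3 0 -89.5;0.43 -63 3 0 -89.5;0.43 -63 3 0 -89.5;0.43 -63 3 0 -89.5;0.43 -63 3 0 -89.5"

```text
time_s: 8.68
tcp_pos: [0.5655, -0.0766, 0.3194]
ee_rot: [0.203, 0.979, 0.0, -0.002]
wrist_force: [0.1, 0.5, -0.3]
opening: 0.05
```

```bash
python3 go.py 565.5 -77 280 84.1; python3 - <<'E'
from h import *
im=cv2.imread("pics/x_wrist.png"); 
E
python3 lip2.py
```

```text
shift [-0.4 -0.4 39.4] turn -17.52 tilt [ 0.004 -0.    -1.   ] t 8.6833 tcp [565.5 -76.6 319.4] j [-0.26  0.26  1.47  0.    1.41 -1.42] F [ 0.1  0.5 -0.3] op 0.049951646168072045
wrist 2692 [565.9 -76.2] [  9.2 100.1] 84.22 proj [7.3 1.4] z [223.6 225.  226.1]
side 227 [564.4 -76. ] [10.1 99.5] 84.09 proj [ 7.2 -0.1] z [220.5 225.1 227.6]
top 57 [530.7 -72.7] [ 8.9 34.2] 83.56 proj [  7.1 -33.9] z [221.9 226.7 231.3]
```

move_arm --increments "0.43 0 0 20 -17.5;0.43 0 0 40 -17.5;0.43 0 0 50 -17.5;0.43 0 0.4 55 -17.5;0.43 0 0.4 65 -17.5;0.43 0 0.4 75 -17.5;0.43 0 0.4 83 -17.5;0.43 0 0.4 83 -17.5;0.43 0 0.4 83 -17.5"

```text
time_s: 9.58
tcp_pos: [0.5664, -0.0764, 0.238]
ee_rot: [0.055, 0.998, 0.0, -0.0]
wrist_force: [1.0, 0.1, 1.7]
opening: 0.05
```

```bash
python3 go.py 565.5 -76.2 235.5 84.1
```

```text
shift [0.9 0.1 2.5] turn -0.41 tilt [ 0.001  0.    -1.   ] t 9.5833 tcp [566.4 -76.4 238. ] j [-0.26  0.33  1.58  0.    1.23 -1.72] F [1.  0.1 1.7] op 0.0499519500330133
```

move_arm --increments "0.43 0 0 1.5 -0.4;0.6 0 0 1.5 -0.4;0.75 0 0 1.5 -0.4;0.85 0 0 1.5 -0.4;1 0 0 1.5 -0.4;1 0 0 1.5 -0.4;1 0 0 1.5 -0.4;1 0 0 1.5 -0.4" --squeeze 25

```text
time_s: 10.25
tcp_pos: [0.5667, -0.0766, 0.237]
ee_rot: [0.051, 0.999, -0.0, 0.0]
wrist_force: [-1.1, -1.5, 0.1]
opening: 0.009
```

```bash
python3 go.py 565.5 -76.2 400 84.1
```

```text
shift [   1.2    0.3 -163. ] turn 0.05 tilt [-0. -0. -1.] t 10.25 tcp [566.7 -76.6 237. ] j [-0.26  0.33  1.59 -0.    1.23 -1.72] F [-1.1 -1.5  0.1] op 0.009008212072014563
```

move_arm --increments "1 0 0 -5 0;1 0 0 -15 0;1 0 0 -35 0;1 0 0 -60 0;1 0 0 -80 0;1 0 0 -80 0;1 0 0 -80 0"

```text
time_s: 10.83
tcp_pos: [0.5673, -0.0766, 0.3182]
ee_rot: [0.051, 0.999, -0.0, 0.001]
wrist_force: [0.5, 0.1, -2.5]
opening: 0.0089
```

```bash
python3 go.py 515 217 317 93.1
```

```text
shift [ 82.  286.8   0.9] turn -8.95 tilt [-0.003 -0.    -1.   ] t 10.8333 tcp [567.3 -76.6 318.2] j [-0.25  0.26  1.47  0.    1.4  -1.72] F [ 0.5  0.1 -2.5] op 0.008890771049094056
```

move_arm --increments "1 4 13 0 0;1 12 42 0 -1;1 21 72 0 -2;1 31 108 0 -4;1 42 145 0 -5;1 52 182 0 -7;1 62 215 0 -9;1 71 247 0 -9;1 78 272 0 -9;1 82 287 0 -9"

```text
time_s: 11.67
tcp_pos: [0.5116, 0.2206, 0.315]
ee_rot: [-0.029, 1.0, 0.0, -0.002]
wrist_force: [0.2, -0.4, -1.6]
opening: 0.0089
```

```bash
cat > tray.py <<'E'
from h import *
im,d,st=snap("side","tr_%d"%(1000*robot.read_state()["time_s"])); W=pts("side",d)
hsv=cv2.cvtColor(im,cv2.COLOR_RGB2HSV); H,S,V=[hsv[...,i].astype(int) for i in range(3)]
m=(S<50)&(V>90)&(W[...,2]>.018)&(W[...,2]<.032)&(abs(W[...,0]-.51)<.115)&(abs(W[...,1]-.208)<.085)
P=W[m]; r=cv2.minAreaRect((P[:,:2]*1000).astype(np.float32)); print("traywall",len(P),r)
E
python3 tray.py; python3 go.py 515 217 145 93.1
```

```text
traywall 1701 ((515.4539184570312, 205.57955932617188), (191.3795166015625, 134.19094848632812), 2.7584335803985596)
shift [ -4.   -5.9 169.9] turn 0.21 tilt [ 0.004  0.003 -1.   ] t 11.7167 tcp [511.4 222.3 315. ] j [ 0.28  0.24  1.51  0.    1.39 -1.35] F [-0.6  1.3 -2.3] op 0.008755340028607787
```

move_arm --increments "1 -2 -2 10 0;1 -3 -4 40 0;1 -3 -4 75 0;1 -3 -4 110 0;1 -3 -4 140 0;1 -3 -4 160 0;1 -3 -4 168 0;1 -3 -4 168 0;1 -3 -4 168 0"

```text
time_s: 12.47
tcp_pos: [0.5174, 0.2129, 0.1487]
ee_rot: [-0.027, 1.0, -0.0, -0.001]
wrist_force: [0.7, -0.3, -1.9]
opening: 0.0087
```

```bash
python3 go.py 515 217 131 93.1
```

```text
shift [ 2.2  4.2 17.7] turn 0.01 tilt [ 0.001 -0.    -1.   ] t 12.4667 tcp [517.4 212.9 148.7] j [ 0.27  0.41  1.71 -0.    1.02 -1.36] F [ 0.7 -0.3 -1.9] op 0.00874335573603444
```

move_arm --increments "1 0 2 6 0;1 0 2 11 0;1 0 2 14 0;1 0 2 15 0;1 0 2 16 0;1 0 2 16 0;1 0 2 16 0"

```text
time_s: 13.05
tcp_pos: [0.5176, 0.2156, 0.1332]
ee_rot: [-0.027, 1.0, 0.0, 0.0]
wrist_force: [0.6, -0.0, -3.0]
opening: 0.0091
```

```bash
python3 go.py 515 217 131 93.1
```

```text
shift [2.5 1.5 2.2] turn 0.05 tilt [-0.  0. -1.] t 13.05 tcp [517.6 215.6 133.2] j [ 0.27  0.43  1.72  0.    0.99 -1.35] F [ 0.6 -0.  -3. ] op 0.009081982004986267
```

move_arm --increments "1 0 0 1 0;1 0 0 1 0;1 0 0 2 0;1 0 0 2 0;1 0 0 2.5 0;1 0 0 2.5 0"

```text
time_s: 13.55
tcp_pos: [0.5177, 0.2157, 0.131]
ee_rot: [-0.027, 1.0, 0.0, 0.0]
wrist_force: [-0.8, -0.2, 3.0]
opening: 0.0087
```

```bash
python3 go.py 515 217 131 93.1
```

```text
shift [2.7 1.5 0. ] turn 0.05 tilt [-0.001  0.    -1.   ] t 13.55 tcp [517.7 215.7 131. ] j [ 0.27  0.43  1.72  0.    0.98 -1.35] F [-0.8 -0.2  3. ] op 0.008690708600397402
```

The lid is on the tray floor (force went from -3 to +3 N). I'll release and rise.

move_arm --increments "0.8 0 0 0 0;0.65 0 0 0 0;0.5 0 0 0 0;0.5 0 0 0 0;0.5 0 0 0 0;0.5 0 0 -20 0;0.5 0 0 -55 0;0.5 0 0 -90 0;0.5 0 0 -125 0;0.5 0 0 -160 0"

```text
time_s: 14.38
tcp_pos: [0.517, 0.2154, 0.292]
ee_rot: [-0.027, 1.0, -0.0, -0.0]
wrist_force: [-0.2, 0.2, -0.1]
opening: 0.0435
```

```bash
cat > lidtray.py <<'E'
from h import *
for n in("wrist","side"):
    im,d,st=snap(n,"lt_"+n); W=pts(n,d,st)
    hsv=cv2.cvtColor(im,cv2.COLOR_RGB2HSV); H,S,V=[hsv[...,i].astype(int) for i in range(3)]
    m=(H<25)&(S>40)&(abs(W[...,2]-.118)<.008)&(abs(W[...,0]-.515)<.1)&(abs(W[...,1]-.21)<.07)
    if m.sum()>10: P=W[m]; print(n,len(P),cv2.minAreaRect((P[:,:2]*1000).astype(np.float32)),np.percentile(P[:,2],[5,50,95]))
# projector opening: heights from first over-view
im,d,st=snap("side"); 
E
python3 lidtray.py; python3 go.py 569.5 -20.5 330 -5.4
```

```text
wrist 1537 ((516.734619140625, 216.61050415039062), (100.04734802246094, 8.610966682434082), 2.94064998626709) [0.11780877 0.11900992 0.12015611]
side 564 ((515.9342041015625, 215.0854034423828), (99.65953826904297, 11.044981002807617), 3.4635324478149414) [0.11123235 0.11888958 0.12125294]
shift [ -37.3 -238.9  -36.4] turn 98.55 tilt [-0.007  0.002 -1.   ] t 14.5333 tcp [519.4 216.1 293.7] j [ 0.27  0.26  1.53  0.    1.34 -1.35] F [ 0.2  0.1 -1.7] op 0.04401649089725947
```

View pics/lt_side.png

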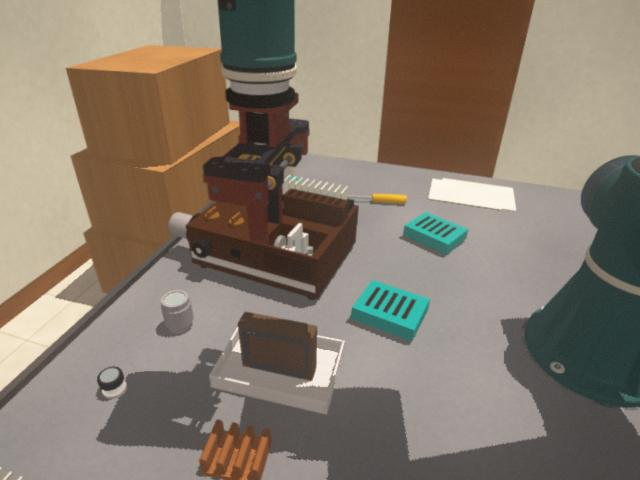

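The side view shows the lid standing upright in the tray (278,347), with the filter still in its holder (297,237). Going to the filter.

move_arm --increments "0.72 -10 -40 -20 98.5;0.72 -15 -80 -28 98.5;0.72 -20 -115 -28 98.5;0.72 -25 -150 -28 98.5;0.72 -30 -185 -28 98.5;0.72 -33 -210 -28 98.5;0.72 -36 -230 -28 98.5;0.72 -37 -239 -28 98.5;0.72 -37 -239 -28 98.5;0.72 -37 -239 -28 98.5"

```text
time_s: 15.37
tcp_pos: [0.5667, -0.022, 0.3162]
ee_rot: [0.566, 0.824, -0.001, -0.002]
wrist_force: [-0.4, -0.5, -0.1]
opening: 0.0247
```

```bash
python3 go.py 569.5 -20.5 320 -5.4
```

```text
shift [ 0.4  3.2 -3.8] turn 26.47 tilt [ 0.002 -0.003 -1.   ] t 15.3667 tcp [566.7 -22.  316.2] j [-0.16  0.26  1.48  0.    1.4  -0.53] F [-0.4 -0.5 -0.1] op 0.024659876810308255
```

move_arm --increments "0.72 0 0 0 26.5;0.72 0 0 0 26.5;0.72 0 0 0 26.5;0.72 0 0 0 26.5;0.72 0 0 0 26.5"

```text
time_s: 15.78
tcp_pos: [0.5666, -0.021, 0.3165]
ee_rot: [0.738, 0.675, -0.001, -0.001]
wrist_force: [-0.9, -0.3, 0.1]
opening: 0.0247
```

```bash
python3 - <<'E'
from h import *
xp=np.array([-.094,-.9956]);yp=np.array([.9956,-.094]);lm=np.array([569.7,-21])
for n in("wrist","side"):
    im,d,st=snap(n,"f_"+n); W=pts(n,d,st); Q=W[...,:2]*1000-lm; X=Q@xp; Y=Q@yp; Z=W[...,2]*1000
    hsv=cv2.cvtColor(im,cv2.COLOR_RGB2HSV); S=hsv[...,1].astype(int)
    inn=(abs(X)<41)&(abs(Y)<53)&(Z<135)&(Z>55)
    for a,b in((112,134),(98,108),(80,98)):
        m=inn&(Z>a)&(Z<b)&(S<70)
        k,l,s,c=cv2.connectedComponentsWithStats(m.astype(np.uint8))
        for i in range(1,k):
            if s[i,4]<25: continue
            q=l==i; r=cv2.minAreaRect(np.stack([X[q],Y[q]],-1).astype(np.float32)); print(n,(a,b),s[i,4],np.round(r[0],1),np.round(r[1],1),round(r[2],1),"z",np.round(np.percentile(Z[q],[5,50,95])),"world",np.round(np.median(W[q],0)*1000,1))
im=cv2.imread("pics/f_wrist.png");cv2.imwrite("pics/f_crop.png",cv2.resize(im[130:330,200:420],None,fx=3,fy=3))
E
python3 go.py 569.5 -20.5 200 -5.4
```

```text
wrist (112, 134) 677 [-1.7  0.8] [51.8  7.9] 0.0 z [128. 129. 130.] world [570.8 -18.4 129. ]
wrist (98, 108) 354 [-28.3   0.8] [25.  13.8] 89.5 z [102. 103. 104.] world [573.6   9.5 103. ]
wrist (98, 108) 340 [-1.2 35.7] [28.2  9.6] 1.2 z [ 98. 101. 103.] world [605.1 -22.3 101.1]
wrist (98, 108) 276 [25.9  0.7] [14.5 25.4] 0.0 z [100. 103. 104.] world [567.4 -48.1 103. ]
wrist (80, 98) 63 [-35.2   1.1] [25.8  0.3] 89.5 z [85. 89. 97.] world [573.9  13.9  89.3]
wrist (80, 98) 316 [ -1.6 -48.2] [ 3.3 50.1] 89.5 z [82. 95. 96.] world [522.4 -14.4  94.6]
wrist (80, 98) 269 [-1.8 35.6] [10.  41.7] 89.2 z [83. 93. 97.] world [603.7  -9.9  92.5]
wrist (80, 98) 187 [ -1.6 -31.2] [11.5 11.8] 32.1 z [84. 95. 96.] world [539.3 -15.7  94.8]
wrist (80, 98) 29 [18.9 -8.1] [4.6 0.8] 86.0 z [82. 89. 97.] world [560.1 -39.1  89.3]
wrist (80, 98) 43 [22.2  7. ] [4.1 9.8] 59.5 z [81. 91. 96.] world [575.3 -41.   90.6]
side (112, 134) 175 [ 0.7 -0.1] [10.  54.5] 89.8 z [114. 127. 132.] world [567.9 -15.5 126.7]
side (98, 108) 126 [ 0.9 -4.5] [25.1 67.7] 81.1 z [ 99. 104. 107.] world [566.3 -19.  104.4]
side (98, 108) 52 [-0.7 34.1] [10.  32.2] 89.1 z [ 98. 102. 105.] world [603.2 -20.3 102.5]
side (80, 98) 62 [ 2.  30.7] [ 9.7 40.8] 78.2 z [83. 92. 98.] world [599.7 -25.   92. ]
side (80, 98) 92 [17.8 -5.6] [10.4 46.9] 71.6 z [81. 90. 97.] world [563.6 -41.1  89.8]
side (80, 98) 51 [ -0.6 -32.2] [14.   9.9] 24.0 z [85. 93. 97.] world [536.9 -14.6  93.1]
shift [  0.7   2.9 117. ] turn 0.59 tilt [ 0.    -0.002 -1.   ] t 15.8833 tcp [566.8 -21.  317. ] j [-0.16  0.26  1.48  0.    1.4  -0.07] F [0.2 0.9 1.1] op 0.024638252755010002
```

View pics/f_crop.png

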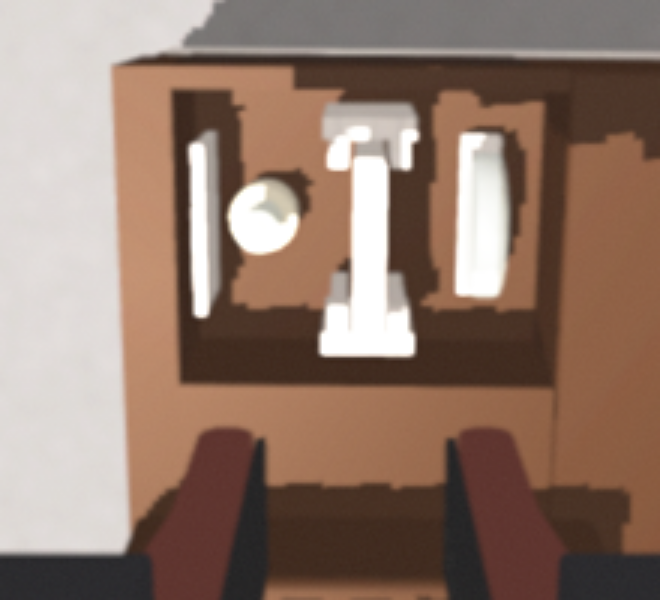

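Filter top bar at world (570.7,-19.4), z 129; posts, bulb and lens all stay at or below 103, so fingertips at 107 clear everything.

move_arm --increments "0.72 1.8 4.1 35 0.6;0.72 1.8 4.1 70 0.6;0.72 1.8 4.1 105 0.6;0.72 1.8 4.1 125 0.6;0.72 1.8 4.1 140 0.6;0.72 1.8 4.1 150 0.6;0.72 1.8 4.1 150 0.6;0.72 1.8 4.1 150 0.6"

```text
time_s: 16.55
tcp_pos: [0.5716, -0.0196, 0.1683]
ee_rot: [0.74, 0.672, -0.0, -0.0]
wrist_force: [0.5, 0.8, 0.1]
opening: 0.0246
```

```bash
python3 go.py 570.7 -19.4 132 -5.4
```

```text
shift [ 0.1 -0.9 36.3] turn -0.11 tilt [ 0.    -0.001 -1.   ] t 16.55 tcp [571.6 -19.6 168.3] j [-0.16  0.4   1.66  0.    1.08 -0.06] F [0.5 0.8 0.1] op 0.024618832068843875
```

move_arm --increments "0.72 0 -0.9 10 0;0.72 0 -0.9 20 0;0.72 0 -0.9 30 0;0.72 0 -0.9 36 0;0.72 0 -0.9 36 0;0.8 0 -0.9 36 0;0.88 0 -0.9 36 0;1 0 -0.9 36 0;1 0 -0.9 36 0;1 0 -0.9 36 0" --squeeze 15

```text
time_s: 17.38
tcp_pos: [0.5712, -0.0196, 0.1329]
ee_rot: [0.741, 0.672, 0.0, 0.0]
wrist_force: [0.7, -0.0, 1.1]
opening: 0.0076
```

```bash
python3 go.py 570.7 -19.4 260 -5.4
```

```text
shift [ 1.000e-01 -4.000e-01 -1.271e+02] turn -0.17 tilt [ 0.     0.001 -1.   ] t 17.3833 tcp [571.2 -19.6 132.9] j [-0.16  0.44  1.7   0.    1.   -0.06] F [ 0.7 -0.   1.1] op 0.007626159991717888
```

Gripped at 7.6 mm. Now straight up.

move_arm --increments "1 0 0 -3 0;1 0 0 -10 0;1 0 0 -20 0;1 0 0 -32 0;1 0 0 -48 0;1 0 0 -70 0;1 0 0 -95 0;1 0 0 -120 0;1 0 0 -130 0;1 0 0 -130 0"

```text
time_s: 18.22
tcp_pos: [0.5728, -0.0198, 0.266]
ee_rot: [0.741, 0.672, 0.002, 0.003]
wrist_force: [0.8, -0.0, -1.8]
opening: 0.0077
```

```bash
python3 go.py 513.3 369.5 262 7.5; python3 - <<'E'
from h import *
im,d,st=snap("side","filt"); W=pts("side",d); hsv=cv2.cvtColor(im,cv2.COLOR_RGB2HSV); H,S=hsv[...,0].astype(int),hsv[...,1].astype(int)
b=(H<20)&(S>60)&(W[...,1]>.3)&(W[...,1]<.45)&(abs(W[...,0]-.513)<.07)
ax=np.array([np.cos(np.radians(7.5)),np.sin(np.radians(7.5))]); Q=W[...,:2]*1000-[513.3,369.7]; a=Q@ax; c=Q@[-ax[1],ax[0]]
m=b&(W[...,2]>.0325)&(W[...,2]<.038)&(abs(c)<25)
h,e=np.histogram(a[m],bins=np.arange(-46,47,2)); print([(int(x),int(n)) for x,n in zip(e,h)])
m=b&(W[...,2]>.030); print(np.percentile(c[m],[1,99]))
f,_=cv2.findContours((b&(W[...,2]>.030)).astype(np.uint8),0,1)
for q in f:
    if cv2.contourArea(q)>60:
        P=W[q[:,0,1],q[:,0,0]]; print(cv2.minAreaRect((P[:,:2]*1000).astype(np.float32)))
E
```

```text
shift [381.7 -97.    3.3] turn -13.07 tilt [-0.     0.007 -1.   ] t 18.2167 tcp [572.8 -19.8 266. ] j [-0.16  0.3   1.55  0.    1.28 -0.06] F [ 0.8 -0.  -1.8] op 0.007726567746960029
[(-46, 0), (-44, 0), (-42, 0), (-40, 18), (-38, 59), (-36, 55), (-34, 47), (-32, 39), (-30, 5), (-28, 0), (-26, 0), (-24, 0), (-22, 0), (-20, 0), (-18, 9), (-16, 43), (-14, 58), (-12, 52), (-10, 42), (-8, 6), (-6, 0), (-4, 0), (-2, 0), (0, 0), (2, 0), (4, 0), (6, 32), (8, 57), (10, 54), (12, 46), (14, 30), (16, 1), (18, 0), (20, 0), (22, 0), (24, 0), (26, 0), (28, 8), (30, 52), (32, 54), (34, 48), (36, 39), (38, 15), (40, 0), (42, 0), (44, 0)]
[-29.588273    29.75011504]
((479.1419372558594, 365.4580078125), (10.304439544677734, 60.18669891357422), 8.511241912841797)
((501.43072509765625, 367.74700927734375), (10.702703475952148, 61.277984619140625), 5.90800666809082)
((524.2835083007812, 370.9361877441406), (10.347453117370605, 60.397796630859375), 6.16873836517334)
((547.7518310546875, 373.8828125), (10.981840133666992, 60.29897689819336), 6.123173713684082)
```

View pics/filt.png

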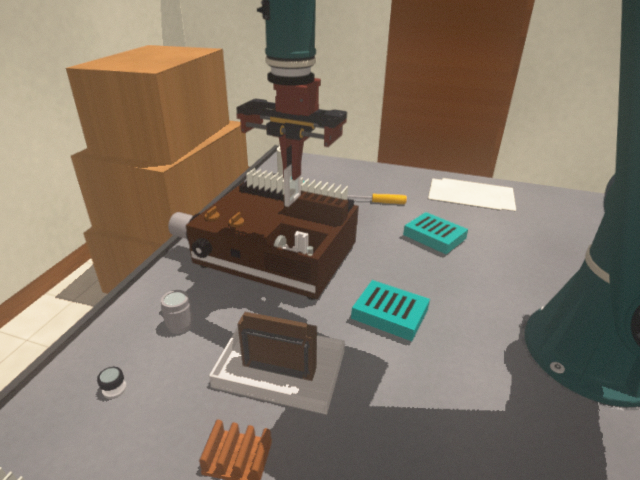

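The side view shows the filter hanging upright in the fingers (290,185), the lid still standing in the tray, and the rack at (236,450). The middle groove is at (512.9,369.3) with yaw 7°.

move_arm --increments "1 10 -2 0 0;1 35 -9 0 -1;1 70 -18 0 -3;1 110 -28 0 -5;1 150 -38 0 -6;1 190 -48 0 -8;1 230 -58 0 -10;1 265 -67 0 -12;1 300 -76 0 -12.5;1 330 -84 0 -12.5"

```text
time_s: 19.1
tcp_pos: [0.5169, 0.3196, 0.2602]
ee_rot: [0.663, 0.749, -0.002, -0.001]
wrist_force: [0.9, 0.0, -0.3]
opening: 0.0076
```

```bash
python3 go.py 512.9 369.3 262 7
```

```text
shift [49.8  2.1 -1.9] turn 0.02 tilt [-0.    -0.004 -1.   ] t 19.1 tcp [516.9 319.6 260.2] j [0.44 0.36 1.47 0.   1.31 0.32] F [ 0.9  0.  -0.3] op 0.007559415063249245
```

move_arm --increments "1 15 0.5 0 0;1 30 1 0 0;1 42 1.5 0 0;1 48 2 0 0;1 48 2 0 0;1 48 2 25 0;1 48 2 60 0;1 48 2 95 0;1 48 2 115 0;1 48 2 115 0"

```text
time_s: 19.93
tcp_pos: [0.5128, 0.3616, 0.1427]
ee_rot: [0.664, 0.748, -0.005, -0.001]
wrist_force: [-1.5, -0.1, -0.9]
opening: 0.0077
```

```bash
python3 go.py 512.9 369.3 125 7
```

```text
shift [ 7.7  1.2 17.6] turn -0.17 tilt [-0.004 -0.009 -1.   ] t 19.9333 tcp [512.8 361.6 142.7] j [ 0.5   0.51  1.55 -0.    1.09  0.39] F [-1.5 -0.1 -0.9] op 0.007749261355160644
```

move_arm --increments "1 5 0.5 0 0;1 7 1 10 0;1 7 1 18 0;1 7 1 18 0;1 7 1 18 0"

```text
time_s: 20.35
tcp_pos: [0.5157, 0.3721, 0.1298]
ee_rot: [0.663, 0.749, 0.0, 0.0]
wrist_force: [-0.9, -0.2, -1.0]
opening: 0.0074
```

```bash
python3 go.py 512.9 369.3 81 7; python3 - <<'E'
from h import *
im,d,st=snap("side","pre"); W=pts("side",d); hsv=cv2.cvtColor(im,cv2.COLOR_RGB2HSV); S=hsv[...,1].astype(int)
ax=np.array([np.cos(np.radians(7)),np.sin(np.radians(7))]); Q=W[...,:2]*1000-[512.9,369.3]; a=Q@ax; c=Q@[-ax[1],ax[0]]; Z=W[...,2]*1000
m=(abs(c)<40)&(abs(a)<15)&(S<70)
for lo,hi in((46,60),(60,75),(75,100)):
    q=m&(Z>lo)&(Z<hi); print(lo,q.sum(),np.round(np.percentile(a[q],[3,50,97]),1),np.round(np.percentile(c[q],[3,97]),1)) if q.sum() else print(lo,0)
q=m&(Z>42); print("zmin",np.percentile(Z[q],[0.5,2]))
cv2.imwrite("pics/pre_c.png",cv2.resize(im[340:480,160:320],None,fx=4,fy=4)[...,::-1])
E
```

```text
shift [-2.4 -3.1 48.8] turn -0.06 tilt [ 0.  0. -1.] t 20.35 tcp [515.7 372.1 129.8] j [0.52 0.53 1.55 0.   1.06 0.4 ] F [-0.9 -0.2 -1. ] op 0.007448762481281011
46 29 [-1.4 -0.7  5. ] [-24.2  26.6]
60 222 [-1.2  0.7  5.9] [-22.8  26.7]
75 183 [-0.9  1.2  6.8] [-19.8  26.8]
zmin [59.25614028 62.67025618]
```

View pics/pre_c.png

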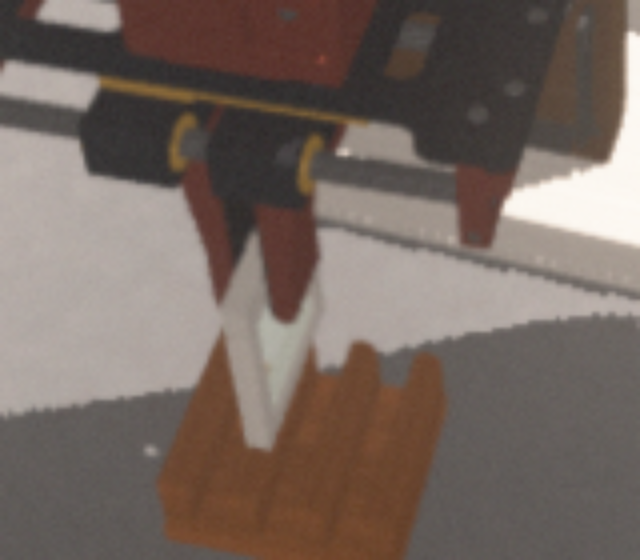

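The crop shows the filter upright just above the rack (its lower end at (260,440) in the crop). It is 3 mm too far away from the robot, matching the TCP readout. I'll correct and lower.

move_arm --increments "1 -2 -2 3 0;1 -2 -3 8 0;1 -2 -3 14 0;1 -2 -3 14 0;1 -2 -3 14 0;1 -2 -3 14 0"

```text
time_s: 20.9
tcp_pos: [0.5129, 0.3697, 0.1154]
ee_rot: [0.663, 0.749, -0.0, -0.0]
wrist_force: [0.8, -0.6, -1.1]
opening: 0.0078
```

```bash
python3 go.py 512.9 369.3 81 7
```

```text
shift [-0.4 -0.  34.4] turn -0.07 tilt [ 0. -0. -1.] t 20.9 tcp [512.9 369.7 115.4] j [0.52 0.54 1.57 0.   1.03 0.39] F [ 0.8 -0.6 -1.1] op 0.007803074921970112
```

move_arm --increments "1 0 0 4 0;1 0 0 8 0;1 0 0 12 0;1 0 0 16 0;1 0 0 20 0;1 0 0 20 0;1 0 0 20 0"

```text
time_s: 21.48
tcp_pos: [0.5127, 0.3695, 0.095]
ee_rot: [0.663, 0.748, -0.0, -0.0]
wrist_force: [0.8, 0.1, -0.7]
opening: 0.0079
```

```bash
python3 go.py 512.9 369.3 81 7
```

```text
shift [-0.2  0.2 14. ] turn -0.08 tilt [-0.    -0.001 -1.   ] t 21.4833 tcp [512.7 369.5  95. ] j [0.52 0.56 1.59 0.   0.99 0.39] F [ 0.8  0.1 -0.7] op 0.007928876385529726
```

move_arm --increments "1 0 0 4 0;1 0 0 8 0;1 0 0 11 0;1 0 0 12 0;1 0 0 13 0;1 0 0 13.5 0;1 0 0 14 0;1 0 0 14 0"

```text
time_s: 22.15
tcp_pos: [0.513, 0.3697, 0.0815]
ee_rot: [0.663, 0.749, 0.0, -0.0]
wrist_force: [-0.1, 0.4, -0.7]
opening: 0.008
```

```bash
python3 go.py 512.9 369.3 81 7
```

```text
shift [-0.4 -0.1  0.5] turn -0.07 tilt [ 0.  0. -1.] t 22.15 tcp [513.  369.7  81.5] j [0.52 0.58 1.59 0.   0.96 0.39] F [-0.1  0.4 -0.7] op 0.008022792204348374
```

move_arm --increments "1 0 0 0.5 0;1 0 0 1 0;1 0 0 1.5 0;1 0 0 1.5 0;1 0 0 1.5 0"

```text
time_s: 22.57
tcp_pos: [0.5132, 0.3698, 0.0808]
ee_rot: [0.663, 0.749, 0.0, 0.0]
wrist_force: [-1.7, -1.0, 5.3]
opening: 0.0078
```

```bash
python3 go.py 512.9 369.3 81 7
```

```text
shift [-0.5 -0.3 -0.2] turn -0.07 tilt [ 0.     0.001 -1.   ] t 22.5667 tcp [513.2 369.8  80.8] j [0.52 0.58 1.59 0.   0.96 0.39] F [-1.7 -1.   5.3] op 0.007763882817011101
```

Seated on the groove floor (+5 N). I'll release gently and rise.

move_arm --increments "0.88 0 0 -0.5 0;0.8 0 0 -0.5 0;0.72 0 0 -0.5 0;0.68 0 0 -0.5 0;0.68 0 0 -0.5 0;0.68 0 0 -15 0;0.68 0 0 -45 0;0.68 0 0 -80 0;0.68 0 0 -120 0;0.68 0 0 -150 0"

```text
time_s: 23.4
tcp_pos: [0.5133, 0.3699, 0.2328]
ee_rot: [0.663, 0.749, 0.001, 0.0]
wrist_force: [0.8, 1.1, -0.6]
opening: 0.0277
```

```bash
python3 - <<'E'
from h import *
im,d,st=snap("side","fin"); W=pts("side",d); hsv=cv2.cvtColor(im,cv2.COLOR_RGB2HSV); S=hsv[...,1].astype(int)
ax=np.array([np.cos(np.radians(7)),np.sin(np.radians(7))]); Q=W[...,:2]*1000-[512.9,369.3]; a=Q@ax; c=Q@[-ax[1],ax[0]]; Z=W[...,2]*1000
m=(abs(c)<40)&(abs(a)<20)&(S<70)
for lo,hi in((36,50),(50,65),(65,90)):
    q=m&(Z>lo)&(Z<hi); print(lo,q.sum(),np.round(np.percentile(a[q],[3,50,97]),1),np.round(np.percentile(c[q],[3,97]),1),Z[q].max()) if q.sum() else print(lo,0)
print(st["tcp_pos"],st["opening"],st["wrist_force"],st["time_s"])
E
python3 lidtray.py
```

```text
36 149 [-4.2 -1.9  2.9] [-23.9  25.3] 49.99563683721599
50 130 [-4.  -2.1  3.8] [-26.   24.9] 64.96827464319962
65 376 [-4.2 -1.4  4. ] [-25.6  24.6] 80.7371386872082
[0.51332321 0.36994916 0.23275711] 0.027676996558335845 [ 0.81104559  1.12387916 -0.61393972] 23.4
wrist 1696 ((530.046142578125, 217.56727600097656), (73.2454833984375, 10.60948371887207), 2.7856714725494385) [0.11088279 0.1181298  0.11961174]
side 482 ((515.7409057617188, 215.6255645751953), (99.60401916503906, 11.482585906982422), 2.8080434799194336) [0.11088337 0.11887449 0.12146001]
```

View pics/fin.png

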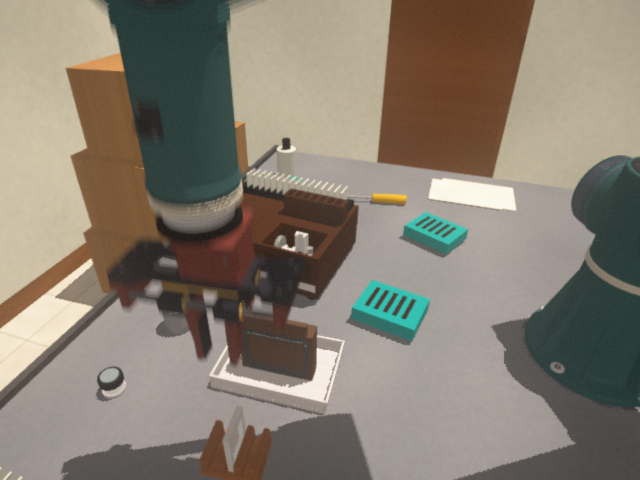

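The final view shows the filter upright in the rack's middle groove (236,440), the lid standing in the tray (280,347), and the gripper clear above both.

```bash
python3 -c "
from cell import ticket
print(ticket.close_job())"
```

```text
the job is handed in; nothing more can be done
None
```

The lid stands on its back edge in the metal parts tray, the heat filter stands upright in the rack's middle groove, and the job is handed in at about 23.6 s of 72 s. No verdict was reported.

**Lid:** The moves could not tilt the tool, so I did not hook under the lip at 40 degrees. I pressed vertical, half-open fingers on the lip's edge and followed its arc until the lid tipped over and stood by itself. I then gripped the lip from above, lifted the lid off and set it down in the tray.

**Filter:** I drew it straight up and lowered it into the groove until it touched the floor (about 5 N), then let go.

**Last checks:**
- **Lid:** lip level at 119 mm height, centred at about (516, 216) mm, in line with the tray.
- **Filter:** top at about 80 mm (expected 78), no measurable lean, within about 1 mm of the groove's middle along it.
- **Gripper:** about 150 mm above the filter and touching nothing.
- **Loupe and screwdriver:** where they were at the start, judged by eye in the last picture.
- **Lens barrel:** partly hidden by the gripper in the last picture, but unmoved in the earlier ones.

No check failed. The last wrist-camera reading of the lid saw only part of the lip, so it put the centre 14 mm off. I relied on the side camera, which saw its whole width.

I viewed 11 pictures, one over the budget of 10.

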